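# Ready the display-mount rail: clear the shims, lock in the channel nuts

## Task

Get this display-mount rail ready for the next screen. First take the yellow shim off the rail and lay it in the yellow cell of the tray; then fit every spring channel nut on the bench into the rail, one at each pair of orange lines (any of them): bar along the slot, push down, a quarter turn, let go so that its grooves catch the lips. Lay each other loose shim flat in the tray cell of its own colour at any time, and leave the other things on the bench where they are.

Things in the scene. Friction and masses are not known exactly. Their poses are not given: they have to be found in the camera images.
- rail: Fixed aluminium channel, 300 mm long (x), 84 wide (y), 40 high, slot up, ends shut by 6 mm black caps, a 40 mm tab 4 mm high beyond each. Origin: centre of underside. Inside 76 mm wide, floor 4 mm up. Slot in the middle of the top 32 mm wide; lips beside it 4 mm thick (36 to 40 mm up), their inner edges, 4 mm thick, turned down to 30 mm above the underside.
- nut0: Spring channel nut, 0.12 kg, upright on the bench (absent in some starts). Origin: centre of the underside of its steel bar; x along the bar, z up; about 22 mm above the bench as it stands. Bar 66 mm (x) by 24 mm (y), 13 mm high, with a groove across its top near each end (12 to 24 mm from the middle, its floor 8 mm above the origin) to catch the rail's turned-down lip edges. More under nut1 and nut2.
- nut1: Spring channel nut, 0.12 kg, upright on the bench (absent in some starts). All nuts are alike. Above the bar: a 20 mm round neck, a black collar of 44 mm diameter (28 to 32 mm above the origin) and an orange grip bar, 50 mm long along x, 18 mm wide along y, 32 to 54 mm above the origin. Below: a sprung foot, 62 x 23 mm, reaching 24 mm below the origin when free, 600 N/m, 17 mm of travel.
- nut2: Spring channel nut, 0.12 kg, upright on the bench (absent in some starts). Like nut0. To fit: bar along the slot, push down until the collar is within 2 mm of the lips (origin 12 to 14 mm above the bench, about 10 N; the bar turns under the lip edges only below 16 mm), a quarter turn either way, let go: the spring lifts it till the lip edges sit in the grooves, origin 22 mm up, bar and grip across the rail.
- mark0 (a point): Point on the slot's centre line at the rail's top (40 mm above the bench), at a pair of orange lines painted across both lips; -90 mm along the rail's x.
- mark1 (a point): Point on the slot's centre line at the rail's top (40 mm above the bench), at a pair of orange lines painted across both lips; 0 mm along the rail's x.
- mark2 (a point): Point on the slot's centre line at the rail's top (40 mm above the bench), at a pair of orange lines painted across both lips; 90 mm along the rail's x.
- shim_yellow: Yellow flat plastic shim, 64 x 40 x 6 mm, 0.04 kg, lying across the slot on top of the rail, its length across the rail. Origin: centre of its underside; x along its length, y across, z up.
- shim_blue: Blue flat plastic shim, 64 x 40 x 6 mm, 0.04 kg, lying flat on the bench in front of the rail (absent in some starts). Origin: centre of its underside; x along its length, y across, z up.
- shim_green: Green flat plastic shim, 64 x 40 x 6 mm, 0.04 kg, lying flat on the bench in front of the rail (absent in some starts). Origin: centre of its underside; x along its length, y across, z up.
- shim_red: Red flat plastic shim, 64 x 40 x 6 mm, 0.04 kg, lying flat on the bench in front of the rail (absent in some starts). Origin: centre of its underside; x along its length, y across, z up.
- tray: Fixed grey tray, 224 x 192 mm (x, y), 24 mm high, walls and floor 4 mm thick, divided by two crossing 4 mm walls as high as the rim into four cells, each 106 mm (x) by 90 mm (y) inside. Origin: centre of its underside.
- cell_yellow: Yellow liner on the floor of one tray cell; it marks the cell for the yellow shim. Origin: centre of that cell's floor, 4 mm above the bench; axes as the tray's. Which cell has which colour changes.
- cell_blue: Blue liner on the floor of one tray cell; it marks the cell for the blue shim. Origin: centre of that cell's floor, 4 mm above the bench; axes as the tray's. Which cell has which colour changes.
- cell_green: Green liner on the floor of one tray cell; it marks the cell for the green shim. Origin: centre of that cell's floor, 4 mm above the bench; axes as the tray's. Which cell has which colour changes.
- cell_red: Red liner on the floor of one tray cell; it marks the cell for the red shim. Origin: centre of that cell's floor, 4 mm above the bench; axes as the tray's. Which cell has which colour changes.
- screwdriver: Screwdriver lying beyond the tray; not part of the job. Origin: underside.
- wrench: Small open-ended wrench, 120 mm, lying between shims and rail; not part of the job. Origin: underside.
- handset: Black remote handset, 170 x 45 x 18 mm, beyond the rail; not part of the job. Origin: underside.
- tape: Roll of yellow tape, 90 mm across, 24 mm high, beyond the rail; not part of the job. Origin: underside.
- spray: Blue can, 52 mm diameter, 150 mm high, beyond the rail; not part of the job. Origin: underside.
- speaker: Black speaker bar, 160 x 50 x 40 mm, beyond the rail; not part of the job. Origin: underside.
- pot: White plastic cup, 72 mm across, 85 mm high, near the tray; not part of the job. Origin: underside.
There are look-alikes about, which are no part of the job. Of the things like the shim_blue, leave any that is black, pink or white; of the rest the larger one is meant.

How it is judged:
By the outcome, as a careful person would: the job done as asked, in the order asked, and still so for the second after the job is handed in, with the robot touching nothing.
Of nut0, nut1, nut2 only 2 to 3 are there at a start; the rules pass over those that are not, and their reading is None.
Of shim_blue, shim_green, shim_red only 2 to 3 are there at a start; the rules pass over those that are not, and their reading is None.
At some moment in a run one of shim_blue, shim_green, shim_red may be knocked a few centimetres aside while the robot is not near it.
It also fails if it takes over 210 s, if anything falls off the work surface, if the arm or the gripper's body presses on something with over 40 N, if the wrist force passes 120 N, or if a joint passes its speed limit or range.

## Robot

A 6-joint arm with a two-finger parallel gripper is mounted at the origin on the work surface. World frame = base frame: x ahead of the robot, y to its left, z up, the work surface at z = 0. Lengths are in m, angles in rad, forces in N, time in s.
With the tool pointing down it reaches from about 0.3 to 0.875 m from the base axis. Payload 6.4 kg.
Tool frame: the origin (TCP) lies between the finger pads; the fingertips stand 19 mm ahead of it and the grasp point (between the pads) is the TCP (tips_ahead is the distance from the TCP to the fingertips, in m); x points along the fingers, z is the direction in which the jaws open and shut, and the axes are right-handed (so a half turn about x gives the same grasp; the last joint's range is limited). The gripper opens to 85 mm and grips with 20 to 120 N. Pads are 22 mm wide; open, the fingers measure 114 mm over their backs; the gripper's body (76 mm by 85 mm) begins 54 mm behind the grasp point. The pads swing forward as they close: fully open they stand 13 mm farther back than shut.
Start: joints at [-1.465, 0.181, 1.607, -0, 1.354, -0.206], TCP at [0.176, -0.547, 0.25] pointing down, gripper open.
Joint ranges: [-2.99, 2.99], [-0.89, 2.07], [0.3, 2.58], [-1.14, 4.28], [0, 2.63], [-3.12, 3.12]. Speed limits (rad/s): [2.57, 2.57, 3.01, 3.14, 3.14, 3.14].

## Interface

Orientations are given as a unit quaternion [x, y, z, w].
In Python, from station import reach, move_linear, goto_joints, grip, pause, solve_ik, capture, get_calibration, PlanningError, sign_off, look_for, trace, tip_of, get_time_s, get_joint_positions, get_qvel, get_joint_torque, get_position, get_ee_rot, get_force, get_moment, get_width, tips_ahead gives the robot as it stands. The module is installed in compiled form; this text tells all that it offers. Calls block until the motion is done:
- reach(position, orientation): joint-space move of the TCP to a pose.
- move_linear(position, max_speed=0.15, orientation=None): straight line of the TCP; orientation=None keeps the orientation; max_speed is the mean speed in m/s.
- goto_joints(angles): joint-space move.
- grip(opening, squeeze=None): opening from 0.0 (shut) to 1.0 (fully open); squeeze is the grip in N (None keeps the last); returns when the fingers have stopped.
- pause(seconds).
- solve_ik(position, orientation): joint angles nearest the present ones, or None.
- capture(name): name is "scene" or "top" or "wrist"; returns (picture, depth): 384x512x3 uint8, red, green, blue; 384x512 float32, m along the optical axis (not along the pixel's ray), 0 where there is no reading.
- get_calibration(name): a dict with "fx", "fy", "cx", "cy" (pixels), "world_to_cam" (4x4, takes a point from world to camera coordinates). Camera axes: x right, y down, z forward; pixel columns grow to the right and rows downward; lengths in m; the calibration is good to about 2 mm. A picture is of the moment at which its call begins: read the wrist's pose just before it. get_calibration takes no time and is no camera call; for the wrist camera it gives the pose at the moment of the call.
A pose or a line that the arm cannot do raises PlanningError and nothing moves.
- sign_off(): hands the job in, once; it reports no verdict.
Trained networks look in the newest picture that a camera, given by its name, has taken for a name from the list of things; names that differ only in an ending like _2 or _b are one class to them, and where a whole thing is asked for, a point or a joint stands for the part that bears it (a point fixed in the world has none). Each returns a list of dicts, best first, with "p" (0 to 1); they miss things now and then, are a little off and sometimes report something else, mostly with a low value. They report only what shows in the picture. A call takes as long as a camera call. They do not tell look-alikes from the thing itself.
- look_for(camera, label): "centre" ([x, y, z] in m, in world coordinates, good to about 4 mm: the middle of the surface that is visible of it).
- trace(camera, label): "region" (384x512 bool, what is visible of it).
- tip_of(camera, label): "centre" ([x, y, z] in m, in world coordinates, good to about 4 mm: a listed point, or the origin of a listed thing).
Readings, each from a call of its own:
- get_time_s(): time.
- get_joint_positions(): joint angles.
- get_qvel(): joint speeds.
- get_joint_torque(): joint torques, N m.
- get_position(): TCP position.
- get_ee_rot(): TCP orientation.
- get_force(): force on the tool from outside, world axes, zero at the start.
- get_moment(): the same for the moment, N m.
- get_width(): opening from 0.0 (shut) to 1.0 (fully open).
Only numpy, scipy, OpenCV 4.12 (cv2) and the standard library are available. Lean on these libraries where they do the work, as an engineer would, in place of code of your own. Each camera call takes 0.05 s, during which the arm holds its last target.

## Working session

There is one attempt and no reset: what is moved stays moved. The work goes in short steps, each a Python script; the robot and the scene stay as the last script left them, time stands still between calls to the robot, and variables do not carry over. Pictures are saved under pics/ and viewed, and the job is handed in when it is done.

```bash
mkdir -p pics; ls; cat > h.py <<'E'
import numpy as np, cv2
from station import *
def save(name,img,scale=None):
    im=img[:,:,::-1]
    if scale: im=cv2.resize(im,None,fx=scale,fy=scale,interpolation=cv2.INTER_CUBIC)
    cv2.imwrite('pics/'+name+'.png',im)
def cloud(depth,cal):
    h,w=depth.shape
    u,v=np.meshgrid(np.arange(w),np.arange(h))
    P=np.stack([(u-cal['cx'])/cal['fx']*depth,(v-cal['cy'])/cal['fy']*depth,depth],-1)
    T=np.linalg.inv(np.array(cal['world_to_cam']))
    W=P@T[:3,:3].T+T[:3,3]
    W[depth<=0]=np.nan
    return W
E
python3 - <<'E'
from h import *
print(get_time_s(),get_position(),get_ee_rot(),get_width(),tips_ahead)
for n in ['scene','top','wrist']:
    c=get_calibration(n); p,d=capture(n); save(n+'0',p,1.5)
    np.savez(n+'0.npz',p=p,d=d,**{k:np.array(v) for k,v in c.items()})
    print(n,c)
E
```

```text
pics
0.0 [ 0.17634396 -0.54674034  0.2493885 ] [ 0.41676235  0.57198833 -0.4158427   0.5711509 ] 1.0002188732815214 0.019
scene {'fx': 420.29213302494014, 'fy': 420.29213302494014, 'cx': 256.55693616918313, 'cy': 192.43554773348677, 'world_to_cam': array([[ 6.94072107e-01,  7.19905314e-01,  4.98598570e-04,
        -4.18568402e-01],
       [ 5.64507522e-01, -5.43820567e-01, -6.20959297e-01,
        -2.77742897e-01],
       [-4.46760750e-01,  4.31271990e-01, -7.83842652e-01,
         1.47063580e+00],
       [ 0.00000000e+00,  0.00000000e+00,  0.00000000e+00,
         1.00000000e+00]])}
top {'fx': 460.7253630183919, 'fy': 460.7253630183919, 'cx': 254.4164412708008, 'cy': 191.02228104361183, 'world_to_cam': array([[-7.21506222e-02, -9.97393618e-01, -5.08207973e-04,
         3.94982052e-02],
       [-9.72824500e-01,  7.04856931e-02, -2.20554437e-01,
         5.72762725e-01],
       [ 2.20015409e-01, -1.54187427e-02, -9.75374534e-01,
         1.08581143e+00],
       [ 0.00000000e+00,  0.00000000e+00,  0.00000000e+00,
         1.00000000e+00]])}
wrist {'fx': 341.61056693158525, 'fy': 341.61056693158525, 'cx': 247.1778699062823, 'cy': 192.40647102638178, 'world_to_cam': array([[ 3.06551065e-01, -9.51854072e-01, -5.20555193e-04,
        -5.74420239e-01],
       [-9.06803999e-01, -2.92208550e-01,  3.03843167e-01,
        -3.81900796e-02],
       [-2.89366467e-01, -9.26714048e-02, -9.52721921e-01,
         3.79130118e-01],
       [ 0.00000000e+00,  0.00000000e+00,  0.00000000e+00,
         1.00000000e+00]])}
```

View pics/top0.png

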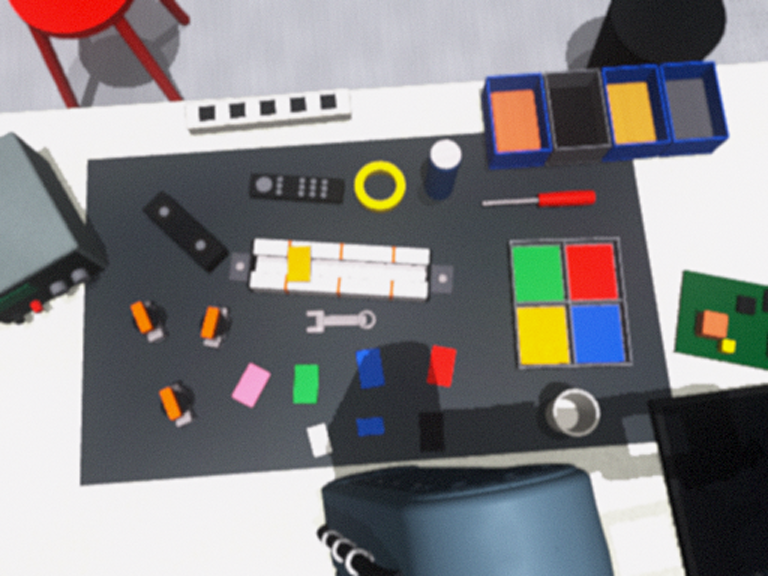

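View pics/scene0.png

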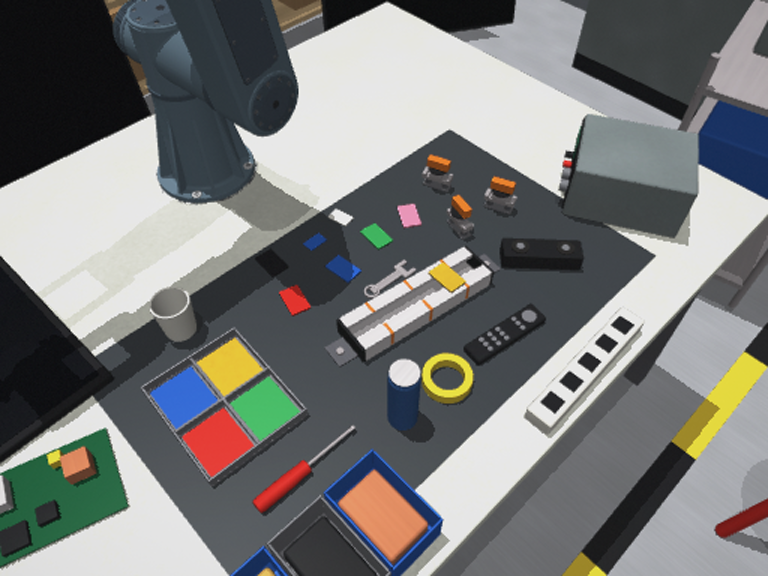

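```bash
python3 - <<'E'
from h import *
for n in ['rail','nut0','shim_yellow','shim_blue','shim_green','shim_red','tray','cell_yellow','cell_blue','cell_green','cell_red','mark0','mark1','mark2','wrench']:
    for cam in ['top','scene']:
        f=tip_of
        print(n,cam,[(np.round(r['centre'],3).tolist(),round(r['p'],2)) for r in f(cam,n)][:6])
print(get_time_s())
E
```

```text
rail top [([0.618, 0.064, -0.0], 0.58), ([0.726, -0.294, 0.002], 0.51)]
rail scene [([0.623, 0.068, -0.0], 0.8)]
nut0 top [([0.408, 0.346, 0.016], 0.94), ([0.551, 0.396, 0.023], 0.91), ([0.534, 0.282, 0.025], 0.58), ([0.45, 0.027, -0.001], 0.35)]
nut0 scene [([0.411, 0.352, 0.018], 0.87), ([0.537, 0.285, 0.022], 0.77), ([0.55, 0.393, 0.021], 0.67), ([0.537, -0.322, 0.004], 0.66), ([0.785, 0.138, 0.001], 0.26)]
shim_yellow top [([0.636, 0.135, 0.042], 0.84)]
shim_yellow scene [([0.629, 0.136, 0.044], 0.72), ([0.706, 0.334, -0.002], 0.3)]
shim_blue top [([0.449, 0.03, -0.001], 0.94), ([0.332, -0.07, -0.004], 0.84), ([0.349, 0.034, 0.002], 0.73), ([0.334, 0.122, -0.001], 0.71), ([0.429, 0.231, 0.0], 0.66)]
shim_blue scene [([0.437, 0.23, 0.001], 0.61), ([0.335, -0.066, -0.003], 0.53), ([0.447, 0.026, -0.0], 0.5), ([0.355, 0.032, -0.001], 0.47), ([0.335, 0.119, 0.003], 0.4), ([0.772, -0.011, 0.002], 0.23)]
shim_green top [([0.43, 0.137, 0.0], 0.75), ([0.606, -0.024, 0.038], 0.44)]
shim_green scene [([0.432, 0.139, 0.001], 0.69), ([0.706, 0.334, -0.004], 0.65)]
shim_red top [([0.441, -0.0
[... 934 characters left out ...]
), ([0.618, 0.066, 0.043], 0.63)]
mark1 top [([0.603, -0.026, 0.038], 0.8), ([0.618, 0.069, 0.04], 0.77), ([0.636, 0.159, 0.043], 0.71), ([0.586, -0.376, 0.004], 0.2)]
mark1 scene [([0.634, 0.153, 0.043], 0.95), ([0.605, -0.026, 0.041], 0.72), ([0.618, 0.066, 0.043], 0.63)]
mark2 top [([0.603, -0.026, 0.038], 0.8), ([0.618, 0.069, 0.04], 0.77), ([0.636, 0.159, 0.043], 0.71), ([0.586, -0.376, 0.004], 0.2)]
mark2 scene [([0.634, 0.153, 0.043], 0.95), ([0.605, -0.026, 0.041], 0.72), ([0.618, 0.066, 0.043], 0.63)]
wrench top [([0.78, 0.134, -0.001], 0.66), ([0.535, 0.074, -0.0], 0.57)]
wrench scene [([0.536, 0.07, -0.002], 0.79), ([0.632, 0.154, 0.041], 0.58), ([0.591, -0.37, 0.007], 0.47)]
1.65
```

The top view (1.5× pixels) shows three nuts at (142,317), (212,322) and (172,402), and the yellow shim on the rail at (299,264). All three loose shims are on the bench: green (306,384), red (441,366) and blue.

Things that could be taken for the blue shim:
- large blue (370,368)
- small blue (370,427)
- pink (251,385)
- white (319,440)
- black (431,431)

By the description I want the large blue at (370,368). The other yellow things are the tape (380,186), the bin (631,112) and the cell liner (543,335), and none of them is the shim. I'll check sizes next.

```bash
cat >> h.py <<'E'
HUE={'yellow':(18,34),'green':(50,80),'blue':(105,125),'red':(172,6),'orange':(7,17)}
def cmask(p,col,smin=110,vmin=50):
    hsv=cv2.cvtColor(p,cv2.COLOR_RGB2HSV); H,S,V=hsv[...,0],hsv[...,1],hsv[...,2]
    a,b=HUE[col]
    m=((H>=a)&(H<=b)) if a<b else ((H>=a)|(H<=b))
    return m&(S>smin)&(V>vmin)
def proj_plane(mask_pts,cal,z):
    """pixels (N,2 u,v) -> world xy on plane z"""
    T=np.linalg.inv(np.array(cal['world_to_cam']))
    d=np.stack([(mask_pts[:,0]-cal['cx'])/cal['fx'],(mask_pts[:,1]-cal['cy'])/cal['fy'],np.ones(len(mask_pts))],-1)@T[:3,:3].T
    s=(z-T[2,3])/d[:,2]
    return T[:3,3]+d*s[:,None]
def rects(p,d,cal,col,zlo,zhi,amin=30,zplane=None,**k):
    W=cloud(d,cal); m=cmask(p,col,**k)&(W[...,2]>zlo)&(W[...,2]<zhi)
    n,lab,st,_=cv2.connectedComponentsWithStats(m.astype(np.uint8),connectivity=8)
    out=[]
    for i in range(1,n):
        if st[i,4]<amin: continue
        v,u=np.nonzero(lab==i)
        pts=W[v,u]; zm=np.median(pts[:,2])
        if zplane is not None:
            # sub-pixel contour of pixel corners
            pts=np.concatenate([proj_plane(np.stack([u+a,v+b],-1),cal,zplane) for a in(-.5,.5) for b in (-.5,.5)])
        (c,s,a)=cv2.minAreaRect((pts[:,:2]*1000).astype(np.float32))
        if s[0]<s[1]: s=s[::-1]; a+=90
        a=(a+90)%180-90
        out.append(dict(c=np.array(c)/1000,size=np.round(s,1),ang=round(a,1),z=round(float(zm),4),px=(int(u.mean()),int(v.mean())),n=int(st[i,4])))
    return out
def load(n):
    z=np.load(n+'.npz'); return z['p'],z['d'],{k:z[k] for k in ['fx','fy','cx','cy','world_to_cam']}
E
python3 - <<'E'
from h import *
for n in ['top0','scene0']:
    p,d,c=load(n)
    print(n)
    for col in ['yellow','green','blue','red']:
        for r in rects(p,d,c,col,-.005,.012,zplane=.006): print(col,r)
    for r in rects(p,d,c,'yellow',.035,.06,zplane=.046): print('ysh',r)
    for r in rects(p,d,c,'orange',.06,.09,zplane=.076): print('nut',r)
    W=cloud(d,c)
    m=(W[...,2]>.033)&(W[...,2]<.045)&(abs(W[...,0]-.62)<.12)&(abs(W[...,1]-.065)<.2)&(p.min(-1)>100)
    pts=W[m][:,:2]; print('rail',cv2.minAreaRect((pts*1000).astype(np.float32)),np.median(W[m][:,2]))
p,d,c=load('top0')
save('crop0',p[130:310,60:330],2.9)
E
```

```text
top0
yellow {'c': array([ 0.79902063, -0.0071174 ]), 'size': array([98.3, 52.2]), 'ang': -78.0, 'z': 0.0, 'px': (250, 113), 'n': 59}
yellow {'c': array([ 0.75943414, -0.00893342]), 'size': array([60.8, 31.7]), 'ang': 80.1, 'z': 0.0004, 'px': (252, 130), 'n': 37}
yellow {'c': array([ 0.4825957 , -0.27369003]), 'size': array([103.5,  87.7]), 'ang': -2.0, 'z': 0.0048, 'px': (361, 223), 'n': 1236}
green {'c': array([ 0.59231165, -0.27750815]), 'size': array([101.4,  85.7]), 'ang': -2.8, 'z': 0.0047, 'px': (358, 182), 'n': 1131}
green {'c': array([ 0.48745615, -0.59049713]), 'size': array([158.1, 146.8]), 'ang': 74.7, 'z': 0.0077, 'px': (482, 212), 'n': 2348}
green {'c': array([0.4290029 , 0.13832043]), 'size': array([65.7, 45.8]), 'ang': -4.1, 'z': 0.0059, 'px': (203, 255), 'n': 435}
blue {'c': array([ 0.79418561, -0.44914566]), 'size': array([60.9,  8.8]), 'ang': 85.8, 'z': 0.006, 'px': (410, 106), 'n': 31}
blue {'c': array([ 0.47853473, -0.36783344]), 'size': array([103.1,  86. ]), 'ang': -2.5, 'z': 0.0048, 'px': (398, 222), 'n': 1215}
blue {'c': array([0.44729813, 0.02795871]), 'size'
[... 3092 characters left out ...]
8.7, 46.9]), 'ang': -3.4, 'z': 0.0456, 'px': (297, 184), 'n': 246}
ysh {'c': array([ 0.81890424, -0.43875046]), 'size': array([23.2,  9.8]), 'ang': 46.1, 'z': 0.0385, 'px': (177, 381), 'n': 36}
nut {'c': array([0.41573779, 0.34069977]), 'size': array([56.8, 42.4]), 'ang': 24.7, 'z': 0.0733, 'px': (292, 107), 'n': 106}
nut {'c': array([0.5577793 , 0.38686008]), 'size': array([53.9, 43.2]), 'ang': 26.5, 'z': 0.0736, 'px': (334, 122), 'n': 116}
nut {'c': array([0.54112579, 0.27626605]), 'size': array([68.5, 31.6]), 'ang': -16.0, 'z': 0.0746, 'px': (307, 136), 'n': 115}
rail ((620.26904296875, 89.25437927246094), (122.96315002441406, 351.24908447265625), 0.006701374892145395) 0.03967872344857615
```

View pics/wrist0.png

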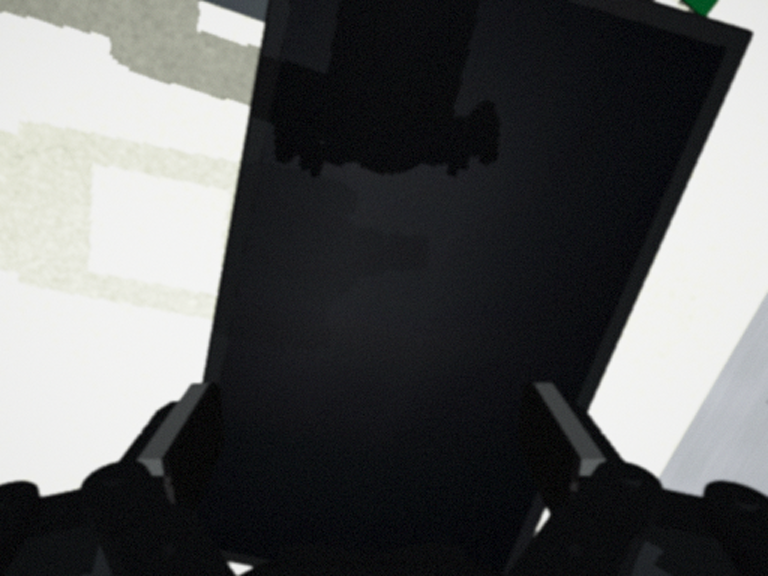

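```bash
true
```

```text
(no output)
```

View pics/crop0.png

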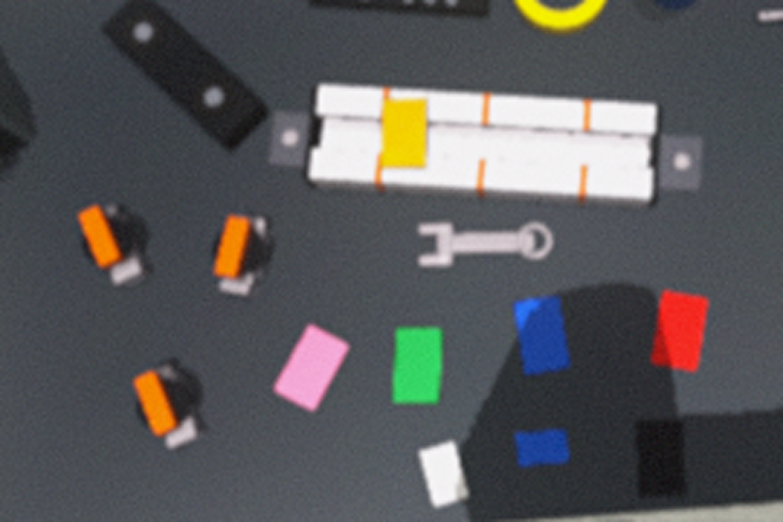

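```bash
cat >> h.py <<'E'
from scipy.spatial.transform import Rotation as Rn
def quat(phi):
    z=np.array([np.cos(phi),np.sin(phi),0]); x=np.array([0,0,-1.]); y=np.cross(z,x)
    return Rn.from_matrix(np.stack([x,y,z],1)).as_quat()
def options(pos,phi):
    o=[]
    for k in (-1,0,1):
        ph=phi+k*np.pi
        j=solve_ik(pos,quat(ph))
        if j is not None: o.append((abs(j[5]),ph,j))
    return sorted(o,key=lambda t:t[0])
E
python3 - <<'E'
from h import *
c=get_calibration('wrist'); T=np.linalg.inv(c['world_to_cam'])
R=Rn.from_quat(get_ee_rot()).as_matrix()
print('cam in tool',R.T@(T[:3,3]-get_position()), 'fwd in tool',R.T@T[:3,2],'right',R.T@T[:3,0])
print('jaw phi',np.degrees(np.arctan2(R[1,2],R[0,2])))
for nm,pos,ph in [('ysh',[.63,.137,.1],87),('cellY',[.482,-.273,.1],-2.5),('g',[.43,.139,.1],86),('red',[.443,-.094,.1],77),('blue',[.449,.028,.1],95),('nutA',[.549,.391,.1],112),('nutB',[.532,.28,.1],75),('nutC',[.407,.345,.1],111),('m-ins',[.635,.156,.1],-10),('m-turn',[.635,.156,.1],80),('m3ins',[.604,-.026,.1],-10)]:
    o=options(pos,np.radians(ph)); print(nm,[(round(np.degrees(p)),round(j[5],2)) for a,p,j in o])
E
```

```text
cam in tool [-1.22997297e-01  7.85895939e-02 -9.88444619e-05] fwd in tool [ 9.52618236e-01 -3.04167316e-01  8.59802298e-04] right [-9.74195234e-04 -2.24331392e-04  9.99999500e-01]
jaw phi -72.13567920892426
ysh [(87, np.float64(-1.49)), (-93, np.float64(1.65)), (267, np.float64(1.65))]
cellY [(-2, np.float64(-0.69)), (-182, np.float64(2.46)), (178, np.float64(2.46))]
g [(86, np.float64(-1.45)), (-94, np.float64(1.69)), (266, np.float64(1.69))]
red [(-103, np.float64(1.33)), (257, np.float64(1.33)), (77, np.float64(-1.82))]
blue [(-85, np.float64(1.28)), (275, np.float64(1.28)), (95, np.float64(-1.86))]
nutA [(112, np.float64(-1.51)), (-68, np.float64(1.63)), (292, np.float64(1.63))]
nutB [(75, np.float64(-1.02)), (-105, np.float64(2.12)), (255, np.float64(2.12))]
nutC [(111, np.float64(-1.46)), (-69, np.float64(1.68)), (291, np.float64(1.68))]
m-ins [(-10, np.float64(0.23)), (170, np.float64(-2.91)), (-190, np.float64(-2.91))]
m-turn [(80, np.float64(-1.34)), (-100, np.float64(1.81)), (260, np.float64(1.81))]
m3ins [(-10, np.float64(-0.06)), (-190, np.float64(3.08)), (170, np.float64(3.08))]
```

The crop shows the large blue shim at (543,335) and the small blue look-alike at (543,447), so the large one is my choice. Next, a wrist view over the rail.

```bash
python3 - <<'E'
from h import *
o=options([.61,.09,.22],np.radians(85))[0]
reach([.61,.09,.22],quat(o[1]))
pause(.2)
c=get_calibration('wrist'); p,d=capture('wrist'); save('w1',p,1.5)
np.savez('w1.npz',p=p,d=d,**{k:np.array(v) for k,v in c.items()})
for r in rects(p,d,c,'yellow',.035,.06,zplane=.046): print('ysh',r)
for r in rects(p,d,c,'orange',.03,.05,zplane=.04,amin=15): print('mark',r)
print(get_time_s(),get_force(),get_position())
E
```

```text
ysh {'c': array([0.63066528, 0.13654602]), 'size': array([65.2, 40.3]), 'ang': -3.5, 'z': 0.0454, 'px': (300, 189), 'n': 2909}
mark {'c': array([ 0.57818317, -0.01746007]), 'size': array([27.9,  7.9]), 'ang': -11.5, 'z': 0.0401, 'px': (124, 147), 'n': 182}
mark {'c': array([0.59031927, 0.07161353]), 'size': array([28.2,  7.1]), 'ang': -6.4, 'z': 0.0401, 'px': (224, 151), 'n': 200}
mark {'c': array([0.60269995, 0.16013206]), 'size': array([28.4,  7.5]), 'ang': -5.4, 'z': 0.0398, 'px': (325, 154), 'n': 159}
mark {'c': array([ 0.63644391, -0.02603714]), 'size': array([27.6,  6.3]), 'ang': -8.5, 'z': 0.0401, 'px': (128, 209), 'n': 152}
mark {'c': array([0.64883514, 0.06295131]), 'size': array([26.6,  6.7]), 'ang': -6.5, 'z': 0.0401, 'px': (223, 213), 'n': 156}
mark {'c': array([0.66993848, 0.15104509]), 'size': array([8.3, 7.4]), 'ang': -5.1, 'z': 0.04, 'px': (316, 226), 'n': 48}
4.625 [-0.01920315 -0.37258279  0.33341962] [0.6100468  0.08947736 0.2199965 ]
```

View pics/w1.png

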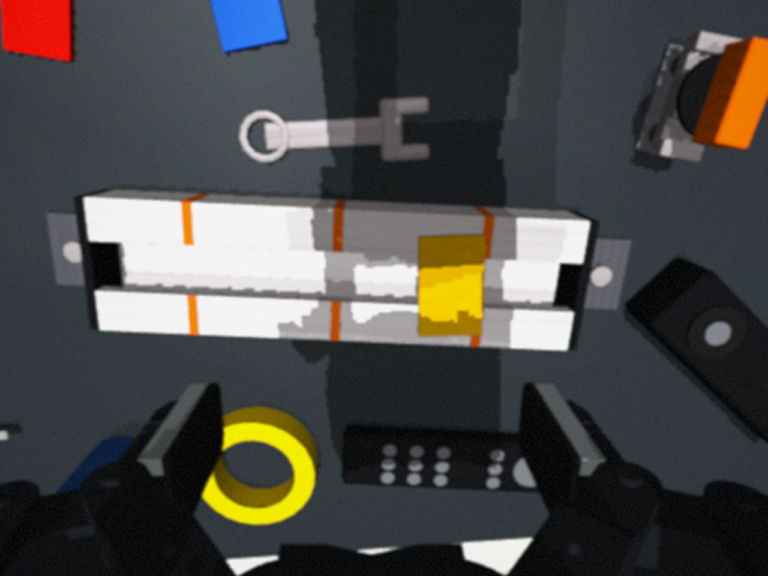

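The wrist view shows the rail at 82.1° with marks near (0.607,-0.022), (0.620,0.067) and (0.632,0.156). Spacing comes out at 89.6 mm and the lip marks are 59 mm apart, which fits the drawing. The yellow shim is at picture pixel (450,285). Picking it up now.

```bash
cat >> h.py <<'E'
def guard(pos,zlist,speed=.05,fmax=6,q=None):
    """step down, stop on contact"""
    f0=get_force()
    for z in zlist:
        move_linear([pos[0],pos[1],z],speed,q)
        f=get_force()-f0
        if abs(f[2])>fmax: 
            print('contact z',z,np.round(f,1)); return z
    print('reached',z,'f',np.round(f,1)); return z
E
python3 - <<'E'
from h import *
c=np.array([.6307,.1365]); phi=np.radians(86.5); q=quat(phi)
grip(.72,30); print('w',get_width())
reach([*c,.12],q)
z=guard(c,[.075,.062,.058,.056],q=q)
grip(0.3,40); print('w',get_width(),get_force())
move_linear([*c,.12],.1,q)
print('w',get_width(),get_force(),get_time_s())
p,d=capture('wrist'); save('w2',p,1.5)
E
```

```text
w 0.7248524978838053
reached 0.056 f [-0.1  1.5 -1.5]
w 0.4491862296157795 [-0.71742127  0.72563136  1.36518809]
w 0.45449871006516435 [ 0.24041565  0.08912464 -0.58885222] 8.5917
```

View pics/w2.png

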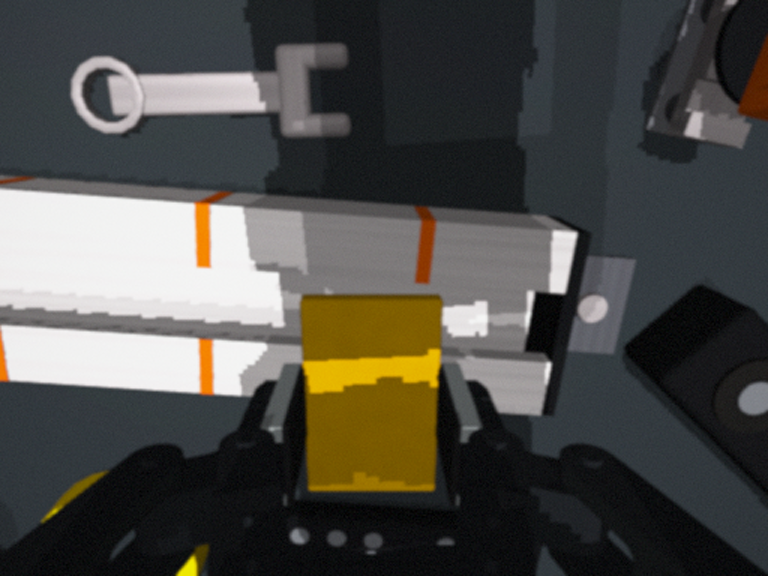

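The yellow shim is held level. Laying it in the yellow cell.

```bash
cat >> h.py <<'E'
CELL=dict(yellow=(.4818,-.2725),green=(.5915,-.277),blue=(.4775,-.3668),red=(.5873,-.372))
def place(col,drop):
    """drop: TCP height above shim underside"""
    c=CELL[col]; q=quat(options([*c,.12],np.radians(-2.6))[0][1])
    reach([*c,.12],q)
    zt=.0045+drop+.002
    z=guard(c,[.06,zt+.006,zt+.003,zt],speed=.06,fmax=5,q=q)
    grip(.62); pause(.15)
    move_linear([*c,.12],.15,q)
    print('placed',col,'t',get_time_s(),'w',get_width())
def view_tray(name):
    p,d=capture('top'); save(name,p[140:270,310:450],4)
    return p,d
E
python3 - <<'E'
from h import *
place('yellow',.016)
reach([.40,.15,.25],quat(options([.40,.15,.25],np.radians(86))[0][1]))
p,d=view_tray('t1'); c=get_calibration('top')
for col in ['green','blue','red']:
    for r in rects(p,d,c,col,-.005,.012,zplane=.006): print(col,r)
cw=get_calibration('wrist'); p,d=capture('wrist'); save('w3',p,1.5)
np.savez('w3.npz',p=p,d=d,**{k:np.array(v) for k,v in cw.items()})
for r in rects(p,d,cw,'orange',.055,.09,zplane=.076): print('nut',r)
for col in ['green','blue','red']:
    for r in rects(p,d,cw,col,-.005,.012,zplane=.006): print('W',col,r)
print(get_time_s())
E
```

```text
reached 0.0225 f [-0.6  1.1 -1. ]
placed yellow t 13.8083 w 0.6234996244357259
green {'c': array([ 0.59237372, -0.27751117]), 'size': array([101.4,  85.7]), 'ang': -2.8, 'z': 0.0048, 'px': (358, 182), 'n': 1128}
green {'c': array([ 0.48744501, -0.59036499]), 'size': array([158.2, 146.7]), 'ang': 74.8, 'z': 0.0076, 'px': (482, 212), 'n': 2351}
green {'c': array([0.44601419, 0.12745009]), 'size': array([30.8, 25.6]), 'ang': -3.0, 'z': 0.0055, 'px': (207, 247), 'n': 87}
blue {'c': array([ 0.79439233, -0.44629706]), 'size': array([55.2,  8.8]), 'ang': 85.8, 'z': 0.0072, 'px': (409, 106), 'n': 33}
blue {'c': array([ 0.79401929, -0.24951762]), 'size': array([74.1,  8.7]), 'ang': 85.9, 'z': 0.0065, 'px': (339, 111), 'n': 41}
blue {'c': array([ 0.47855252, -0.36742096]), 'size': array([103.1,  85.1]), 'ang': -2.5, 'z': 0.0049, 'px': (398, 222), 'n': 1211}
blue {'c': array([0.44772217, 0.0279308 ]), 'size': array([71.4, 46.6]), 'ang': 5.3, 'z': 0.0058, 'px': (246, 245), 'n': 454}
blue {'c': array([0.35003601, 0.03423748]), 'size': array([50.3, 32. ]), 'ang': 85.9, 'z': 0.0044, 'px': (246, 283
[... 608 characters left out ...]
.0, 'z': 0.0751, 'px': (386, 284), 'n': 1088}
nut {'c': array([0.54550684, 0.38666064]), 'size': array([68.1, 26.4]), 'ang': 22.1, 'z': 0.0748, 'px': (491, 295), 'n': 1266}
W green {'c': array([0.43069861, 0.13848453]), 'size': array([66.9, 42.6]), 'ang': -5.5, 'z': 0.0055, 'px': (239, 183), 'n': 2090}
W blue {'c': array([0.35222263, 0.03512878]), 'size': array([47., 30.]), 'ang': -89.0, 'z': 0.0035, 'px': (136, 120), 'n': 1198}
W blue {'c': array([0.44919504, 0.02822533]), 'size': array([68.1, 44.6]), 'ang': 5.6, 'z': 0.0055, 'px': (144, 206), 'n': 2050}
W red {'c': array([ 0.44372644, -0.0927588 ]), 'size': array([68.7, 44.5]), 'ang': -14.8, 'z': 0.0056, 'px': (39, 208), 'n': 2056}
15.5583
```

View pics/t1.png

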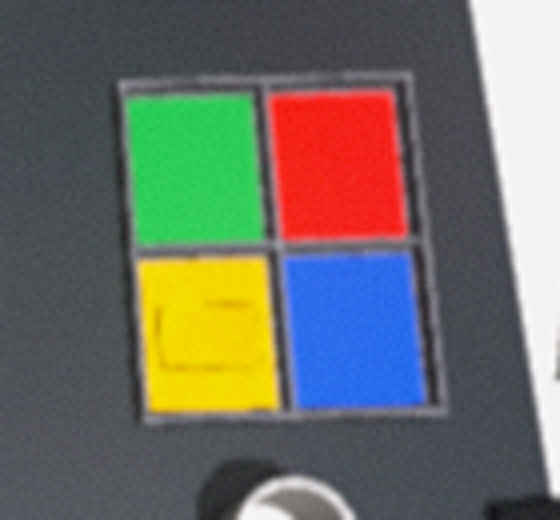

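View pics/w3.png

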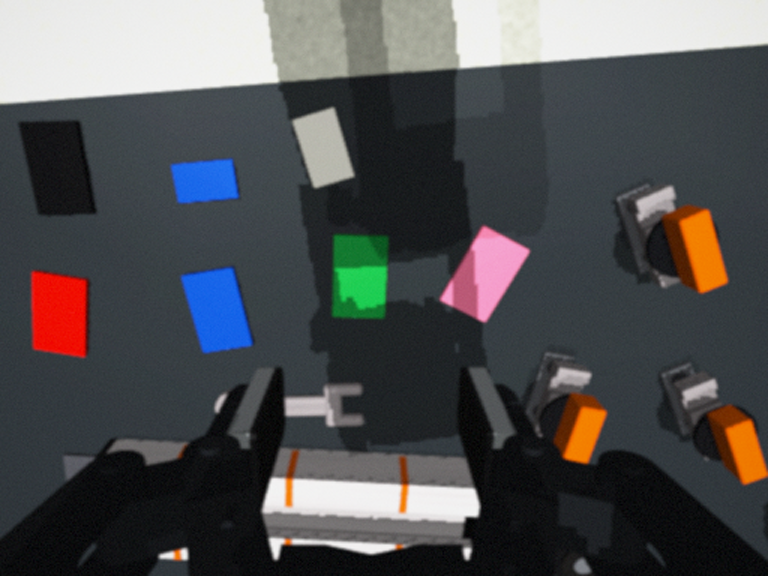

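The yellow shim lies flat in its cell (crop (210,335)). Now the loose shims, each measured again from a hover just before gripping.

```bash
cat >> h.py <<'E'
def find(cam,col,near,lo=45,hi=80,tol=.12):
    c=get_calibration(cam); p,d=capture(cam)
    rs=[r for r in rects(p,d,c,col,-.005,.012,zplane=.006) if 58<r['size'][0]<78 and 36<r['size'][1]<52 and r['c'][0]<.53]
    rs=[r for r in rs if np.hypot(*(r['c']-near))<tol]
    return min(rs,key=lambda r:np.hypot(*(r['c']-near))) if rs else None,p
def pick(col,near,drop=.020,tag=''):
    near=np.array(near)
    r,p=find('top',col,near); print('top',col,r and (r['c'],r['size'],r['ang']))
    if r is not None: near=r['c']; ang=r['ang']
    else: ang=0
    ph=options([*near,.15],np.radians(ang+90))[0][1]
    grip(.64,40)
    reach([*near,.15],quat(ph)); pause(.1)
    r,p=find('wrist',col,near); save('pk_'+col+tag,p,1.5)
    print('wrist',col,r and (r['c'],r['size'],r['ang'],r['z']))
    if r is None: return False
    c=r['c']; ph=options([*c,.1],np.radians(r['ang']+90))[0][1]; q=quat(ph)
    z=guard(c,[.05,drop+.005,drop],speed=.08,fmax=5,q=q)
    grip(.3,40); w=get_width()
    move_linear([*c,.12],.15,q); print('grip w',w,get_width(),get_time_s())
    return .40<get_width()<.52
E
python3 - <<'E'
from h import *
print(pick('green',[.4307,.1385]))
p,d=capture('wrist'); save('w4',p,1.5)
E
```

```text
top green None
wrist green (array([0.43050839, 0.13837651]), array([66.7, 42. ]), -6.2, 0.0054)
reached 0.02 f [ 0.1  1.5 -0.1]
grip w 0.44931279993851125 0.44588499716020435 19.7
True
```

View pics/w4.png

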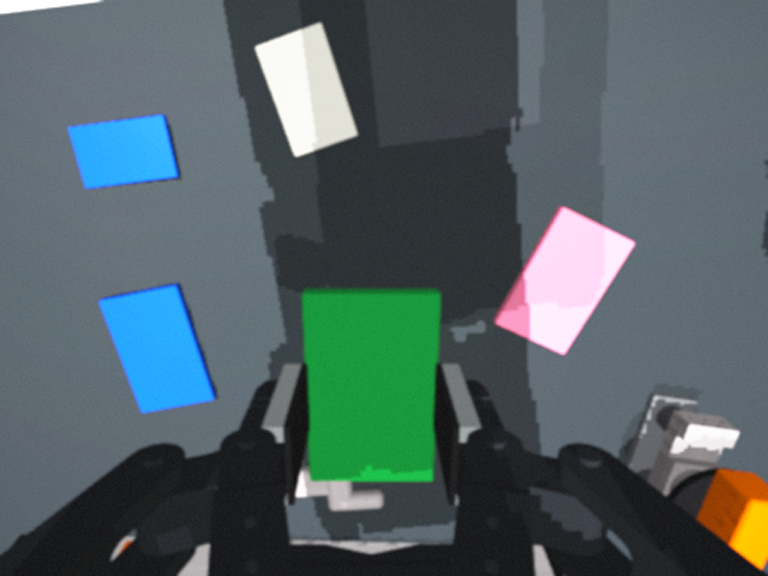

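The green shim is held level (picture (370,385)). Placing it, then blue and red, with a check after each.

```bash
python3 - <<'E'
from h import *
place('green',.019)
for col,n in [('blue',[.449,.028]),('red',[.4435,-.093])]:
    ok=pick(col,n)
    p,d=capture('wrist'); save('held_'+col,p,1.0)
    print(ok)
    if not ok: break
    place(col,.019)
E
python3 - <<'E'
import cv2,numpy as np
a=[cv2.imread('pics/'+f) for f in ['held_blue.png','held_red.png']]
cv2.imwrite('pics/held.png',cv2.resize(np.hstack([x for x in a if x is not None]),(800,300)))
E
```

```text
reached 0.025500000000000002 f [ 0.9  0.7 -0.5]
placed green t 24.8833 w 0.6190094039516265
top blue (array([0.44709406, 0.02787248]), array([71. , 46.6]), 5.3)
wrist blue (array([0.4502449 , 0.02801542]), array([66.6, 42.3]), 5.2, 0.0053)
reached 0.02 f [ 0.9 -0.3 -0.4]
grip w 0.44843889616540156 0.44418855900930065 30.15
True
reached 0.025500000000000002 f [-1.2  0.  -0.5]
placed blue t 35.5083 w 0.6203798722968193
top red (array([ 0.44203406, -0.09376006]), array([71.3, 46.9]), -14.4)
wrist red (array([ 0.44464606, -0.09376474]), array([65.8, 42.2]), -14.4, 0.0053)
reached 0.02 f [ 0.  -0.2  1.2]
grip w 0.4461784970192645 0.44860617403818187 41.0167
True
reached 0.025500000000000002 f [-0.5 -0.3 -0.4]
placed red t 46.3417 w 0.6154176966781877
```

View pics/held.png

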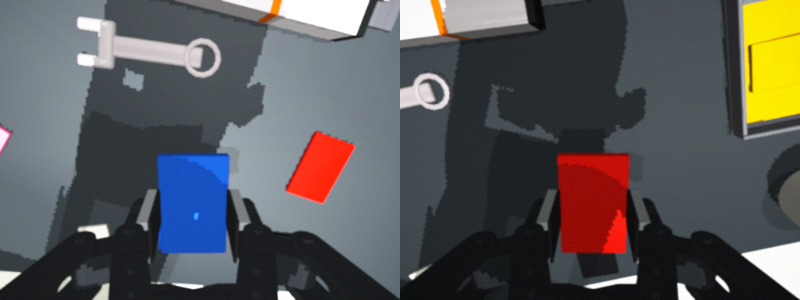

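The tray shims went in without contact forces. Now a look at the tray and the nuts.

```bash
python3 - <<'E'
from h import *
grip(.42,80)
o=options([.45,.33,.25],np.radians(90))[0]; reach([.45,.33,.25],quat(o[1])); pause(.1)
view_tray('t2')
c=get_calibration('wrist'); p,d=capture('wrist'); save('w5',p,1.5)
for r in rects(p,d,c,'orange',.0715,.09,zplane=.076,amin=100): print('nut',r)
for r in rects(p,d,c,'orange',.05,.09,zplane=.076,amin=100): print('nutall',r)
print(get_time_s())
E
```

```text
nut {'c': array([0.40932794, 0.34786719]), 'size': array([50.7, 18.9]), 'ang': 20.9, 'z': 0.0754, 'px': (268, 127), 'n': 1125}
nut {'c': array([0.51983667, 0.28691077]), 'size': array([23.5, 18.9]), 'ang': -15.5, 'z': 0.0756, 'px': (204, 239), 'n': 184}
nutall {'c': array([0.40903476, 0.34780426]), 'size': array([51.3, 20.5]), 'ang': 21.1, 'z': 0.0753, 'px': (268, 127), 'n': 1210}
nutall {'c': array([0.5165105 , 0.28741516]), 'size': array([30.5, 20.7]), 'ang': -14.5, 'z': 0.0738, 'px': (205, 236), 'n': 334}
49.425
```

View pics/t2.png

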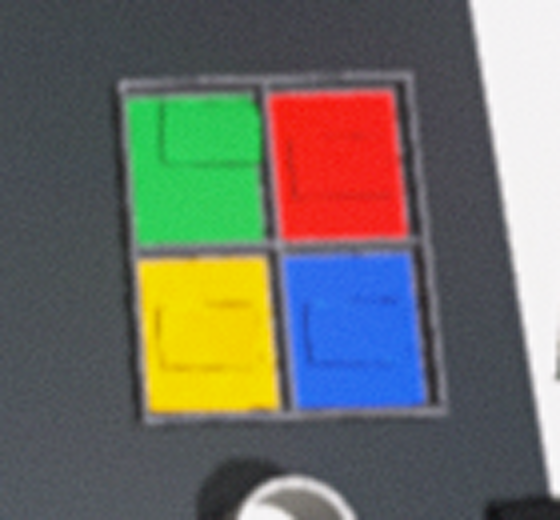

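View pics/w5.png

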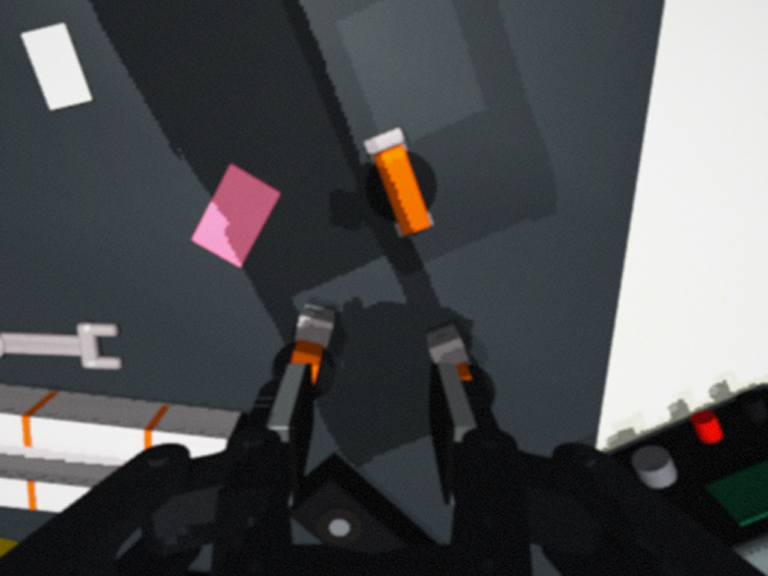

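All four shims are flat in cells of their own colour. The green one sits at the far wall of its cell, so I'll check it again at the end. Now the first nut, at picture (400,190), from a hover directly above it.

```bash
cat >> h.py <<'E'
RAIL=np.radians(82.1)
MARK={'A':(.6073,-.0217),'B':(.6196,.0673),'C':(.6319,.1562)}
def nut_find(near,tol=.04):
    c=get_calibration('wrist'); p,d=capture('wrist')
    rs=[r for r in rects(p,d,c,'orange',.0705,.09,zplane=.076,amin=100) if np.hypot(*(r['c']-near))<tol]
    return (min(rs,key=lambda r:np.hypot(*(r['c']-near))) if rs else None),p
def pick_nut(near,ang,tag,zg=.0755):
    near=np.array(near)
    grip(.42,80)
    for k in range(2):
        ph=options([*near,.2],np.radians(ang+90))[0][1]
        reach([*near,.2],quat(ph)); pause(.1)
        r,p=nut_find(near); save('n_%s%d'%(tag,k),p,1.5)
        print('nut',tag,r)
        if r is None: return None
        e=np.hypot(*(r['c']-near)); near=r['c']; ang=r['ang']
        if e<.003: break
    q=quat(options([*near,.1],np.radians(ang+90))[0][1])
    z=guard(near,[.11,.085,zg+.003,zg],speed=.08,fmax=4,q=q)
    grip(.05,80); print('w',get_width(),'f',np.round(get_force(),1))
    move_linear([*near,.2],.12,q); print('lifted w',get_width(),np.round(get_force(),1),get_time_s())
    return z
E
python3 - <<'E'
from h import *
print(pick_nut([.4093,.3479],20.9,'C'))
p,d=capture('wrist'); save('w6',p,1.5)
E
```

```text
nut C {'c': array([0.40863885, 0.34753091]), 'size': array([50.1, 18.3]), 'ang': 21.4, 'z': 0.0754, 'px': (247, 185), 'n': 1470}
reached 0.0755 f [-0.3  0.1  0.2]
w 0.1898122134586885 f [-0.9  0.6  0.7]
lifted w 0.18702456102859846 [-0.4  0.3 -1. ] 53.9083
0.0755
```

```bash
cd pics; ls; python3 -c "
import cv2,numpy as np
a=cv2.imread('n_C0.png');b=cv2.imread('w6.png')
cv2.imwrite('m1.png',cv2.resize(np.hstack([a,b]),(800,300)))"
```

```text
crop0.png
held.png
held_blue.png
held_red.png
n_C0.png
pk_blue.png
pk_green.png
pk_red.png
scene0.png
t1.png
t2.png
top0.png
w1.png
w2.png
w3.png
w4.png
w5.png
w6.png
wrist0.png
```

View pics/w6.png

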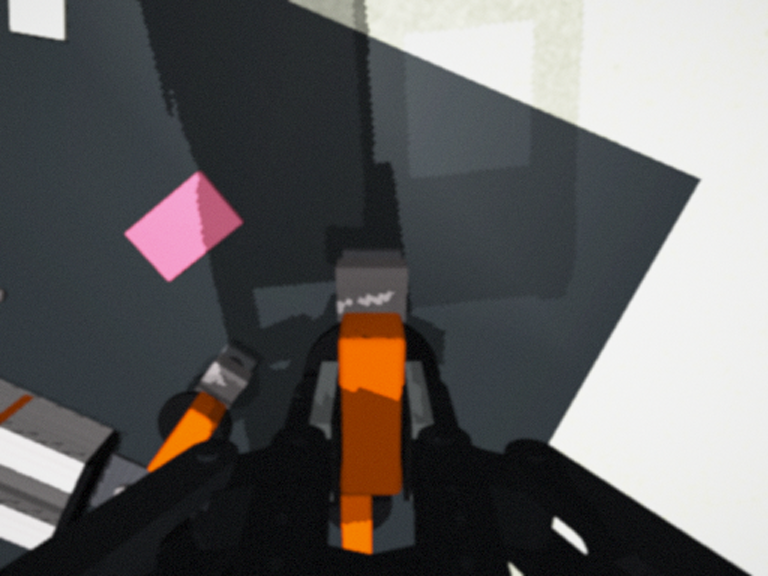

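The nut is gripped by its orange bar with the jaws square across it. Carrying it to a hover above mark A to check alignment.

```bash
python3 - <<'E'
from h import *
m=MARK['A']; ph=RAIL-np.pi/2
o=options([*m,.2],ph); print([(np.degrees(x[1]),x[2][5]) for x in o]); q=quat(o[0][1])
reach([*m,.2],q); pause(.1)
c=get_calibration('wrist'); p,d=capture('wrist'); save('w7',p,1.5)
for r in rects(p,d,c,'orange',.03,.05,zplane=.04,amin=15): print('mark',r)
move_linear([*m,.135],.1,q); pause(.1)
c=get_calibration('wrist'); p,d=capture('wrist'); save('w8',p,1.5)
for r in rects(p,d,c,'orange',.03,.05,zplane=.04,amin=15): print('mark',r)
W=cloud(d,c); mm=(W[...,2]>.037)&(W[...,2]<.043)
np.savez('w8.npz',p=p,d=d,W=W)
p,d=capture('scene'); save('s2',p[100:300,150:400],3)
print(get_time_s(),get_position())
E
```

```text
[(np.float64(-7.900000000000005), np.float64(-0.09292040574350313)), (np.float64(-187.9), np.float64(3.04867224784629)), (np.float64(172.1), np.float64(3.048672247846291))]
mark {'c': array([0.59143195, 0.07078852]), 'size': array([26.7,  5.9]), 'ang': -7.8, 'z': 0.0399, 'px': (210, 69), 'n': 269}
mark {'c': array([0.64908978, 0.06290304]), 'size': array([27.5,  5.9]), 'ang': -7.8, 'z': 0.0398, 'px': (285, 69), 'n': 274}
mark {'c': array([ 0.57681592, -0.01749833]), 'size': array([21.7,  6.2]), 'ang': -7.8, 'z': 0.0399, 'px': (210, 179), 'n': 167}
mark {'c': array([ 0.6395199, -0.026085 ]), 'size': array([22.5,  6.2]), 'ang': -7.8, 'z': 0.0399, 'px': (284, 180), 'n': 168}
mark {'c': array([ 0.83773871, -0.26590002]), 'size': array([46.4, 15.3]), 'ang': -35.7, 'z': 0.0398, 'px': (496, 373), 'n': 315}
mark {'c': array([0.59163947, 0.07095795]), 'size': array([26.7,  6.2]), 'ang': -7.9, 'z': 0.0399, 'px': (197, 62), 'n': 478}
mark {'c': array([0.64915021, 0.06297256]), 'size': array([27.3,  6.2]), 'ang': -7.9, 'z': 0.0399, 'px': (294, 62), 'n': 488}
mark {'c': array([ 0.57916949, -0.01802951]), 'size': array([26.5,  6.5]), 'ang': -8.0, 'z': 0.0399, 'px': (203, 203), 'n': 342}
mark {'c': array([ 0.63744952, -0.026186  ]), 'size': array([26.1,  6.5]), 'ang': -8.0, 'z': 0.04, 'px': (289, 203), 'n': 331}
56.6583 [ 0.60789482 -0.02182711  0.13596889]
```

View pics/w8.png

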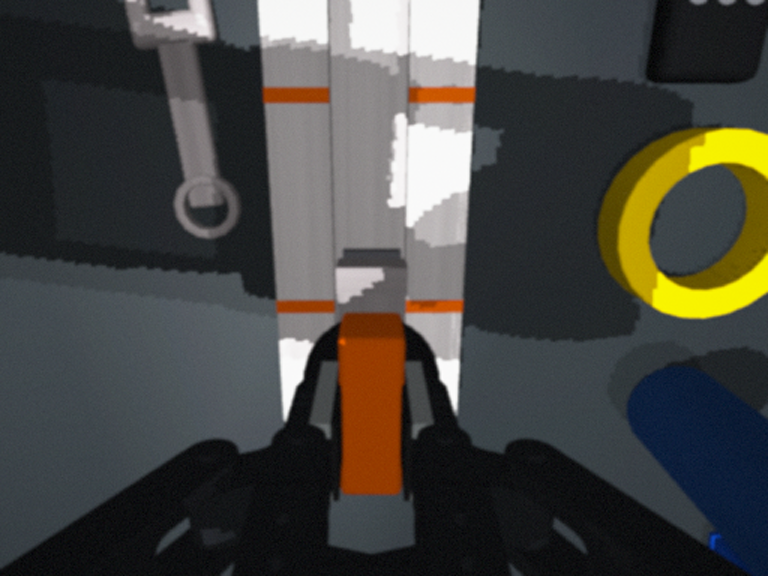

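View pics/s2.png

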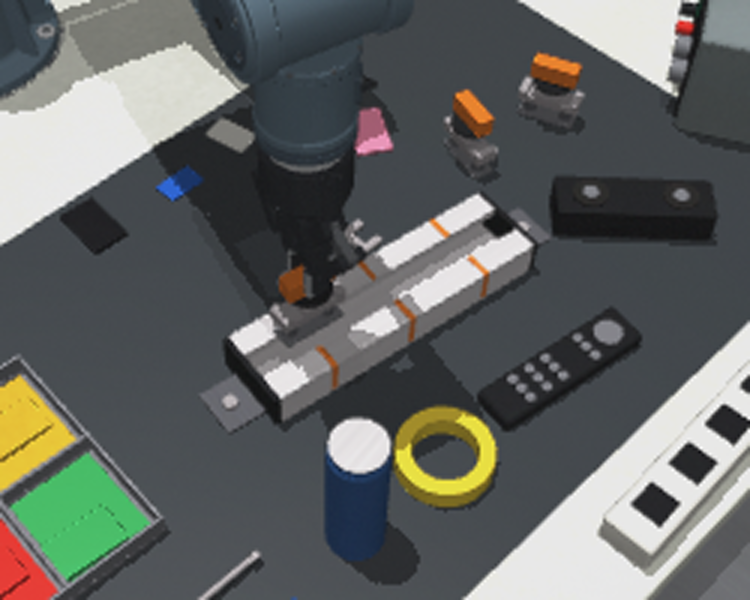

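The bar (x 338–405 in the picture) lies centred between the lip edges (332–408), and mark A now measures (0.6083,-0.0221). Inserting.

```bash
cat >> h.py <<'E'
RAIL=np.radians(82.2)
MARK={'A':(.6083,-.0221),'B':(.6204,.0670),'C':(.6325,.1561)}
OFF=.0535
def insert(mk,turn=None,tag=''):
    m=MARK[mk]; o=options([*m,.135],RAIL-np.pi/2)[0]; ph=o[1]; q=quat(ph)
    if turn is None: turn=+1 if abs(o[2][5]-np.pi/2)<abs(o[2][5]+np.pi/2) else -1
    f0=get_force()
    for org in [.07,.05,.035,.025,.019,.0135]:
        move_linear([*m,org+OFF],.06,q)
        f=get_force()-f0; print('org',org,np.round(f,1),np.round(get_position()[2]-OFF,4))
        if (org>.03 and abs(f[2])>5) or abs(f[2])>22: print('STOP'); return False
    for k in (1,2,3):
        move_linear([*m,.0135+OFF],.05,quat(ph+turn*k*np.pi/6))
        print('turn',k*30,np.round(get_force()-f0,1),np.round(get_moment(),2),np.round(get_position()-[*m,OFF],4))
    return True
E
python3 - <<'E'
from h import *
print(insert('A')); print(get_joint_positions()[5],get_width(),get_time_s())
p,d=capture('wrist'); save('w9',p,1.5)
E
```

```text
org 0.07 [-0.7  0.   0.5] 0.0691
org 0.05 [-0.8  0.6  1.2] 0.0494
org 0.035 [-0.7 -0.6  0.6] 0.0343
org 0.025 [-1.2  0.8  2.8] 0.0249
org 0.019 [-1.1  0.6  6.2] 0.0194
org 0.0135 [-0.8  0.8  8.8] 0.0145
turn 30 [-0.6 -0.2  8.9] [-0.01  0.04 -0.08] [ 0.0008 -0.0002  0.0147]
turn 60 [-0.9  0.8  8.6] [-0.05  0.04 -0.05] [ 0.0009 -0.0002  0.0147]
turn 90 [-0.6  0.4  9.2] [-0.01  0.02 -0.05] [ 0.0009 -0.0002  0.0147]
True
1.4761256490399544 0.1895416038708387 60.725
```

View pics/w9.png

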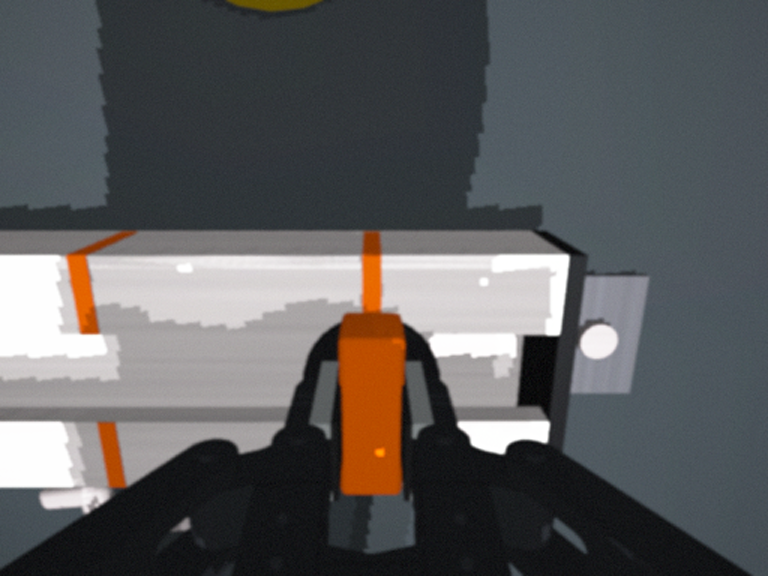

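The bar turned freely (moment under 0.1 N m), with about 9 N on the spring. Easing it up, letting go and checking.

```bash
cat >> h.py <<'E'
def release(mk,tag):
    m=MARK[mk]; q=get_ee_rot()
    move_linear([*m,.0205+OFF],.03,q); print('f',np.round(get_force(),1),get_position()[2]-OFF)
    grip(.36); pause(.2)
    move_linear([*m,.2],.15,q); pause(.1)
    r,p=nut_find(np.array(m)); print('fitted',mk,r, 'mark',m,'t',get_time_s())
    save('fit_'+tag,p,1.5)
E
python3 - <<'E'
from h import *
release('A','A')
p,d=capture('scene'); save('s3',p[100:300,150:400],3)
E
```

```text
f [ 2.4 -0.3  3.2] 0.02094525302018948
fitted A {'c': array([ 0.61067462, -0.02257965]), 'size': array([50.4, 18.4]), 'ang': -8.4, 'z': 0.0753, 'px': (247, 187), 'n': 1473} mark (0.6083, -0.0221) t 62.7917
```

View pics/fit_A.png

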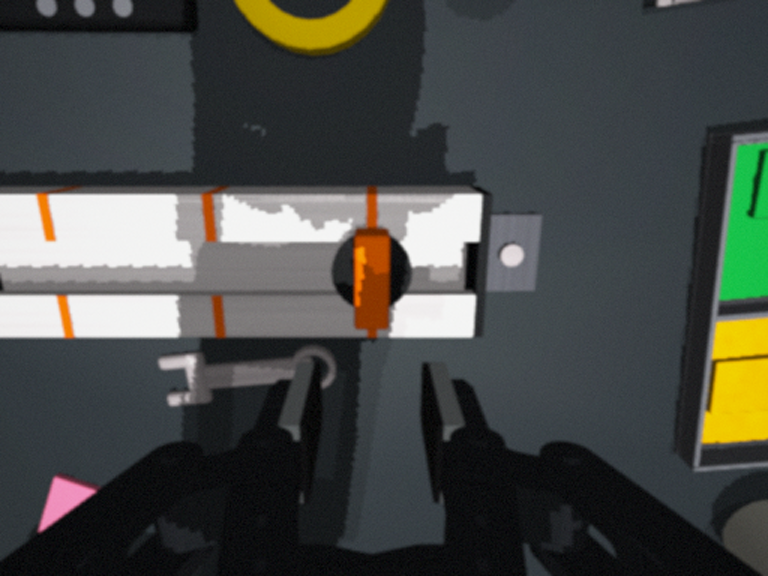

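View pics/s3.png

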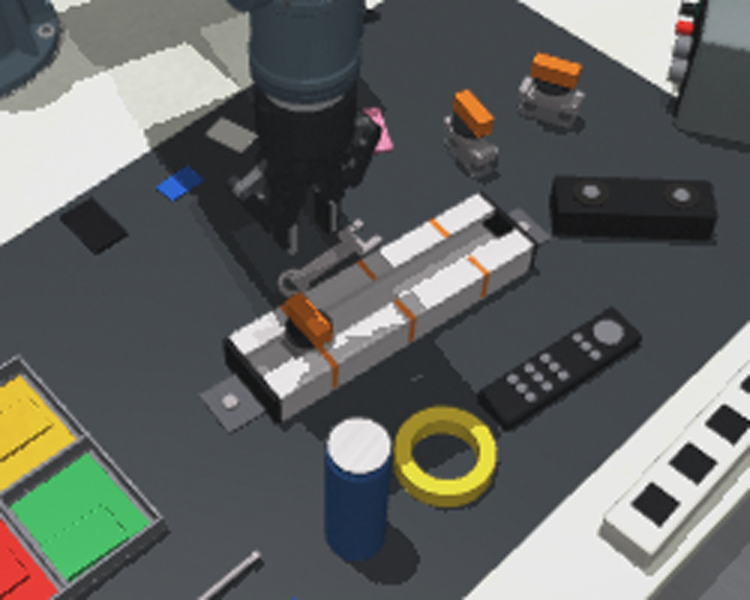

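The first nut is fitted: grip across the rail on mark A, top at 0.075 m. Next the nut nearest the rail, into mark B.

```bash
cat >> h.py <<'E'
def hover(mk,tag):
    m=MARK[mk]; q=quat(options([*m,.2],RAIL-np.pi/2)[0][1])
    reach([*m,.2],q); move_linear([*m,.135],.12,q); pause(.1)
    c=get_calibration('wrist'); p,d=capture('wrist'); save('hv_'+tag,p,1.5)
    for r in rects(p,d,c,'orange',.03,.05,zplane=.04,amin=50): print('mark',r['c'],r['size'])
    print('t',get_time_s(),get_position())
E
python3 - <<'E'
from h import *
z=pick_nut([.532,.280],-15,'B'); print(z)
if z is not None and abs(z-.0755)<1e-6 and .15<get_width()<.25: hover('B','B')
E
```

```text
nut B {'c': array([0.53438751, 0.28255612]), 'size': array([50.4, 18.5]), 'ang': -14.2, 'z': 0.0759, 'px': (251, 190), 'n': 1486}
nut B {'c': array([0.53464587, 0.28298883]), 'size': array([50.9, 18.2]), 'ang': -14.8, 'z': 0.0758, 'px': (247, 188), 'n': 1487}
reached 0.0755 f [-0.3  1.   0.2]
w 0.19058589662318715 f [-0.3 -0.5  1.4]
lifted w 0.18905332758881804 [ 0.7 -0.  -1.8] 69.4833
0.0755
mark [0.60388373 0.16004773] [27.2  6.2]
mark [0.66116028 0.15221819] [27.3  6.2]
mark [0.59161475 0.07092688] [26.8  6.5]
mark [0.64978088 0.06290203] [25.5  6.5]
t 71.3333 [0.62125646 0.06703416 0.13633179]
```

View pics/hv_B.png

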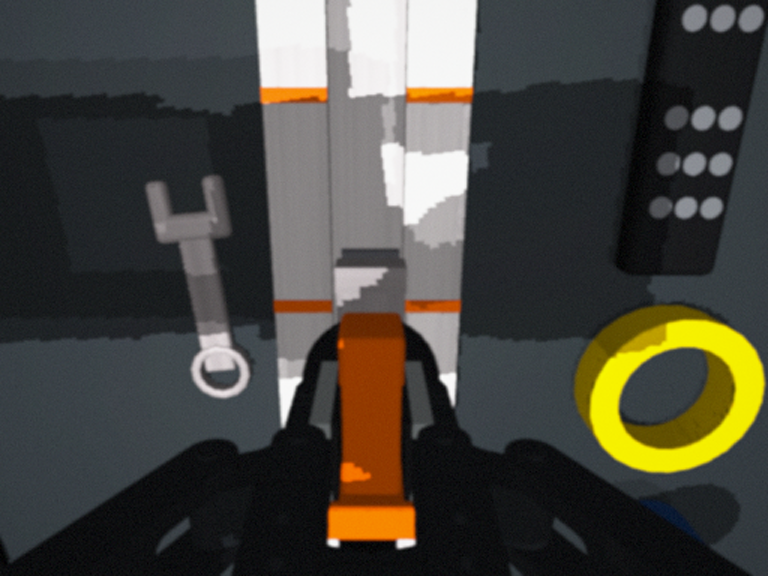

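The second nut's bar (335–405) is within the slot (331–405), and mark B measures (0.6207,0.0669). Inserting.

```bash
python3 - <<'E'
from h import *
MARK['B']=(.6198,.0670)
if insert('B'): release('B','B')
E
```

```text
org 0.07 [ 0.1  0.3 -0.1] 0.0692
org 0.05 [0.8 0.3 0.5] 0.0493
org 0.035 [0.2 0.6 0.3] 0.0343
org 0.025 [0.9 1.  2.9] 0.0249
org 0.019 [1.6 0.8 5.1] 0.0194
org 0.0135 [0.3 1.9 8.6] 0.0144
turn 30 [0.4 0.8 8.4] [ 0.03 -0.05  0.1 ] [ 0.0011 -0.0001  0.0148]
turn 60 [1.3 0.3 8.4] [ 0.09 -0.06  0.07] [ 0.0011 -0.0001  0.0149]
turn 90 [1.3 0.8 7.3] [ 0.09 -0.02  0.09] [ 0.0011 -0.0001  0.0148]
f [1.9 0.1 3.9] 0.020892271415407608
fitted B {'c': array([0.620198  , 0.06727946]), 'size': array([50.8, 18.1]), 'ang': -8.4, 'z': 0.0754, 'px': (247, 191), 'n': 1474} mark (0.6198, 0.067) t 77.4167
```

View pics/fit_B.png

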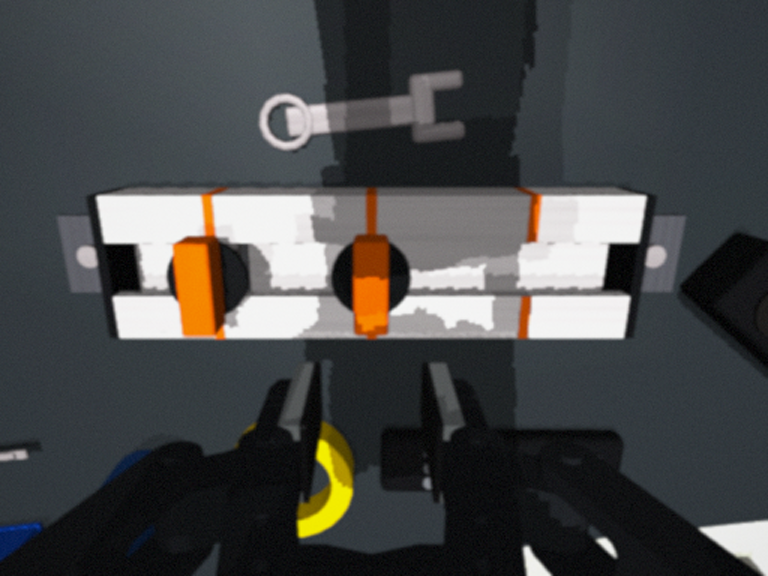

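Two nuts are fitted on their lines (picture (199,285) and (371,285)). Now the third nut, into mark C.

```bash
python3 - <<'E'
from h import *
z=pick_nut([.551,.394],22,'A'); print(z)
if z is not None and abs(z-.0755)<1e-6 and .15<get_width()<.25: hover('C','C')
E
```

```text
nut A {'c': array([0.55170026, 0.39381198]), 'size': array([50.9, 18.4]), 'ang': 22.6, 'z': 0.0756, 'px': (249, 189), 'n': 1485}
reached 0.0755 f [-0.1  0.4  0.1]
w 0.1901784568374944 f [-0.6  0.   0.2]
lifted w 0.18915141237417346 [ 0.8 -0.1 -2. ] 82.7833
0.0755
mark [0.60378668 0.16043205] [26.8  5.8]
mark [0.66228137 0.15234949] [24.8  5.8]
t 85.1417 [0.63339102 0.1562062  0.13640837]
```

View pics/hv_C.png

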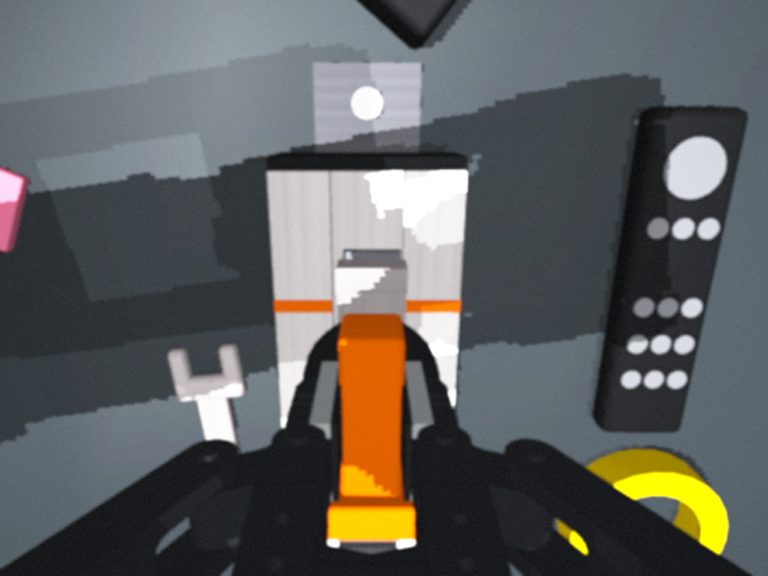

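The bar (336–406) sits about 1 mm to +x in the slot, so I shift the target by 1 mm and insert.

```bash
python3 - <<'E'
from h import *
MARK['C']=(.6316,.1563)
if insert('C'): release('C','C')
q=quat(options([.53,-.30,.26],np.radians(87))[0][1])
reach([.53,-.30,.26],q); pause(.2)
c=get_calibration('wrist'); p,d=capture('wrist'); save('w_tray',p,1.5)
np.savez('wtray.npz',p=p,d=d,**{k:np.array(v) for k,v in c.items()})
W=cloud(d,c)
for col in ['yellow','green','blue','red']:
    m=cmask(p,col)&(W[...,2]>.0075)&(W[...,2]<.02)
    pts=W[m]; print(col,m.sum(),np.round(pts.mean(0),4),np.round(np.percentile(pts,[3,97],axis=0),3).tolist(),cv2.minAreaRect((pts[:,:2]*1000).astype(np.float32)))
p,d=capture('scene'); save('s4',p,1.5)
print(get_time_s())
E
```

```text
org 0.07 [ 0.7 -0.  -0. ] 0.0691
org 0.05 [ 0.3 -0.4  0.5] 0.0493
org 0.035 [ 1.1 -0.9  0.7] 0.0343
org 0.025 [ 0.5 -0.3  2.5] 0.0249
org 0.019 [ 1.3 -0.1  5.3] 0.0195
org 0.0135 [0.6 0.1 8.2] 0.0145
turn 30 [ 0.  -0.2  8.2] [0.03 0.09 0.13] [0.0009 0.0001 0.0148]
turn 60 [1.4 0.4 7.5] [ 0.01  0.08 -0.01] [0.0009 0.0001 0.0148]
turn 90 [ 0.4 -0.2  8.7] [-0.05  0.09  0.09] [0.0009 0.     0.0148]
f [2.  0.4 2.7] 0.020929241742465833
fitted C {'c': array([0.63239441, 0.15705536]), 'size': array([50., 18.]), 'ang': -8.3, 'z': 0.0754, 'px': (248, 191), 'n': 1448} mark (0.6316, 0.1563) t 91.225
yellow 1900 [ 0.4809 -0.29    0.0096] [[0.442, -0.568, 0.008], [0.502, -0.243, 0.013]] ((478.674560546875, -424.3943786621094), (368.0212097167969, 73.54904174804688), 82.8795394897461)
green 4590 [ 0.5656 -0.412   0.0088] [[0.431, -0.592, 0.008], [0.634, -0.263, 0.011]] ((531.3367919921875, -439.37200927734375), (399.1474304199219, 147.2149200439453), 74.46678161621094)
blue 1788 [ 0.4789 -0.3683  0.0094] [[0.46, -0.398, 0.008], [0.497, -0.338, 0.011]] ((478.5667724609375, -368.5543212890625), (63.60262680053711, 40.26407241821289), 88.278564453125)
red 2341 [ 0.5884 -0.3734  0.0095] [[0.569, -0.403, 0.008], [0.607, -0.343, 0.011]] ((564.3357543945312, -446.1835021972656), (224.11944580078125, 59.3586540222168), 70.37642669677734)
93.4917
```

View pics/fit_C.png

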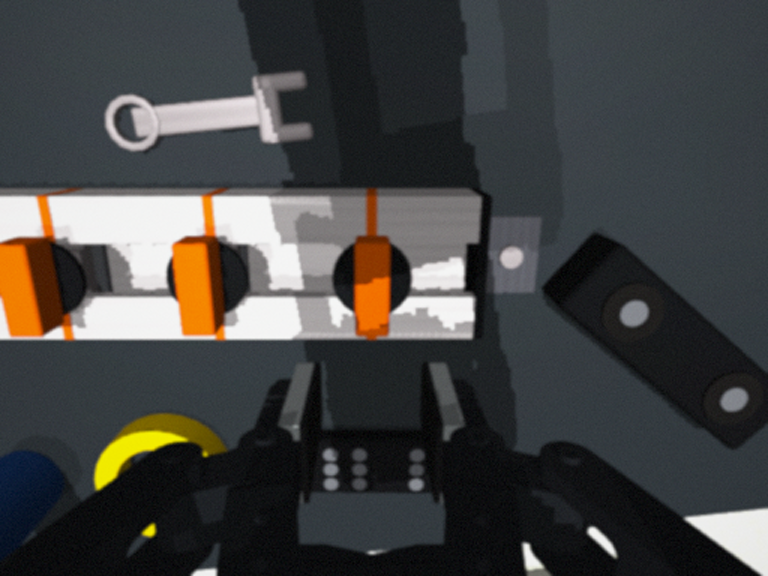

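View pics/w_tray.png

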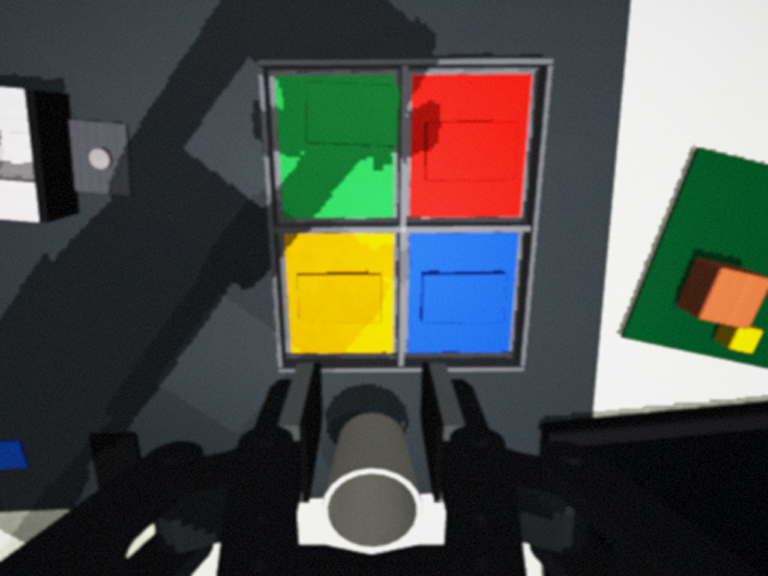

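View pics/s4.png

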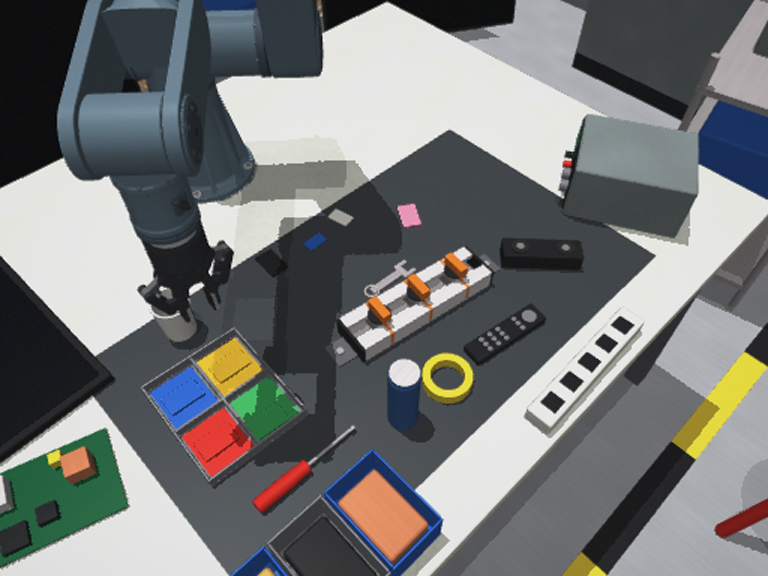

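All three nuts are fitted and all four shims lie in their cells. The green one was shifted inside its cell, so I check that it is flat before handing in.

```bash
python3 - <<'E'
from h import *
p,d,c=load('wtray'); W=cloud(d,c)
T=(W[...,0]>.42)&(W[...,0]<.65)&(W[...,1]<-.22)&(W[...,1]>-.43)
for col in CELL:
    for r in [0]:
        m=T&cmask(p,col)&(W[...,2]>.0075)&(W[...,2]<.03)
        m=cv2.morphologyEx(m.astype(np.uint8),cv2.MORPH_OPEN,np.ones((3,3)))>0
        P=W[m]; A=np.c_[P[:,:2]-P[:,:2].mean(0),np.ones(len(P))]; s=np.linalg.lstsq(A,P[:,2],rcond=None)[0]
        print(col,len(P),np.round(P.mean(0),4),'tilt',np.round(s[:2],3),'zmax',P[:,2].max().round(4),[np.round(x,1) for x in cv2.minAreaRect((P[:,:2]*1000).astype(np.float32))[:2]])
f=get_force(); print(np.round(f,1),get_time_s(),get_position())
E
```

```text
yellow 1778 [ 0.4829 -0.2727  0.0094] tilt [ 0.003 -0.002] zmax 0.0117 [array([ 482.6, -272.3]), array([62.9, 40.1])]
green 2453 [ 0.617  -0.2915  0.0094] tilt [0.002 0.   ] zmax 0.0123 [array([ 616.8, -291.6]), array([63.2, 40. ])]
blue 1771 [ 0.4787 -0.3684  0.0094] tilt [ 0.    -0.001] zmax 0.0117 [array([ 478.5, -368.6]), array([63.6, 40. ])]
red 2327 [ 0.5884 -0.3733  0.0095] tilt [-0.003 -0.002] zmax 0.012 [array([ 588.1, -373.3]), array([64.3, 38.9])]
[ 0.3  0.2 -0.5] 93.4917 [ 0.53019275 -0.29962785  0.25993861]
```

All four shims are flat, 40 × 64 mm at 9.4 mm height with tilt of at most 0.003. Handing in.

```bash
python3 - <<'E'
from h import *
sign_off(); print(get_time_s())
E
```

```text
the job is handed in; nothing more can be done
the job is handed in; nothing more can be done
```

The job is done and handed in at about 93.5 s of the 210 s allowed. I took the yellow shim off the rail first and laid it in the yellow cell. The green, blue and red shims followed; for blue I took the larger of the two.

All three nuts are fitted in the rail, one at each pair of orange lines. Each was pushed down with about 9 N, turned a quarter turn with almost no resistance, and released.

**Nuts:** from the wrist camera right after each release, every grip lies across the rail, with its top at 75 mm (76 expected). Each is within about 2.5 mm of its mark.

**Shims:** all four lie flat in the cell of their own colour, tops at about 9.4 mm (10 expected).

**One disagreement:** I placed the green shim in the middle of its cell, but it was later found about 3 cm away, close to a cell wall. That was probably the announced knock. It is still flat and inside its cell, so I left it.

In the last pictures nothing else on the bench looked moved, and the gripper was empty and clear of everything.

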